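# Roll the bush up to its stop and bolt it in

## Task

With the fingertips, push the bronze bush that lies in the green sloped gutter uphill until it drops over the crest into the pocket at the end stop and cannot roll back; then push the red bolt knob fully home so that the bolt bars the gutter behind it. Only push: do not lift the bush or bat it along, and leave the other parts on the bench undisturbed. Finish clear of everything.

Things in the scene. Friction and masses are not known exactly. Their poses are not given: they have to be found in the camera images.
- rack: Fixed green gutter on a grey base plate (100 by 290 mm). Origin on the bench under the gutter's centre line; z up, y UPHILL along the gutter, x across it, away from the robot; the bolt is on the -x side. Gutter inner width 54 mm; side walls 4 mm thick, 16 mm above the sloped floor, 54 mm above the bench at the pocket. The bolt's guide block spans x -56 to -36, y 15 to 41 mm, top 78 mm high
- lip (a point): Top inner edge of the 6 mm thick lip that closes the gutter's low end: rack y -135 mm, 34 mm above the bench; the gutter floor there is 22 mm above the bench
- crest (a point): Upper end of the sloped floor, on the centre line: rack y +45 mm, 44 mm above the bench. The floor rises evenly at 7 degrees from the lip to here, then drops 6 mm to the level pocket
- bush: Bronze bush to be moved, 50 mm diameter, 50 mm long, 0.45-0.65 kg, oily and slippery, black plugs in its bore. Origin at its centre; its x axis is its own axis (along the rack's x), y and z turn as it rolls. Starts against the lip, centre at rack y -115 mm, 50 mm high; rolls back down if let go on the slope. Seated, its centre is at rack y 61 to 66 mm, 63 mm high
- pocket (a point): Where the seated bush's centre belongs (mid pocket): rack x 0, y 63.5 mm, 63 mm high. The pocket floor is 38 mm above the bench; the end stop's face is at rack y +91 mm, its top 76 mm high
- bolt (a joint): Slide of the locking bolt, m: 0 fully drawn, grows as the knob is pushed along the rack's +x, 0.050 fully home (knob against the guide block). Starts at 0 to 0.006. Stiff (about 3 N), stays where it is left. Home, its 10 mm rod crosses the gutter at rack y 28 mm, 66 mm high, 3 mm or more behind the seated bush
- bolt_knob (a point): Centre of the outer (-x) flat face of the red bolt knob, a disc 28 mm in diameter and 10 mm thick, 66 mm above the bench; rack x -116 mm, y 28 mm when fully drawn. Push here along the rack's +x. Moves with the bolt
- spare_bush: Bystander: a like bronze bush standing on end, 50 mm diameter and high, on the robot's side of the rack, near its low end. Origin at its underside
- seal_ring: Bystander: red nylon ring, 60 mm diameter, 10 mm high, flat on the bench beyond the rack. Origin at its underside
- end_cap: Bystander: blackened steel roller end cap, 90 mm diameter, 36 mm high, beyond the rack. Origin at its underside
- circlip_tool: Bystander: squat steel circlip pliers with blue grips, about 130 mm long, 16 mm high, beyond the rack. Origin at its underside, x axis along it
There are look-alikes about, which are no part of the job. Leave any grey look-alike of the bush alone.

How it is judged (in metres and radians):
On the way, in this order (a step that is already met when the one before it is completed fails the run):
1. the bush has been pushed part of the way up the slope, in the gutter, the bolt still drawn (y of bush in the frame of rack between -0.04 and 0.03 m and value of joint bolt below 0.02 m), for 0.02 s.
2. the bush sits in the pocket, the bolt still drawn (y of bush in the frame of rack between 0.058 and 0.072 m and z of bush in the frame of rack between 0.0601012 and 0.0661012 m and x of bush in the frame of rack between -0.008 and 0.008 m and angle between the x axis of bush and the x axis of rack, either way round below 0.15 rad and value of joint bolt below 0.02 m), for 0.2 s.
3. the bolt is home (value of joint bolt above 0.045 m), for 0.2 s.
At the end, for the whole second after the job is handed in: The bush lies at rest in the pocket, across the gutter (centre at rack y 58 to 72 mm, within 3 mm of its resting height and 8 mm of the centre line, its axis within 0.15 rad), with the bolt at least 45 of its 50 mm home (y of bush in the frame of rack between 0.058 and 0.072 m and z of bush in the frame of rack between 0.0601012 and 0.0661012 m and x of bush in the frame of rack between -0.008 and 0.008 m and angle between the x axis of bush and the x axis of rack, either way round below 0.15 rad and value of joint bolt above 0.045 m and linear speed of bush below 0.02 m/s); the robot touches nothing.
It fails at once if the bush was lifted off the gutter floor (by 8 to 12 mm or more) (z of bush in the frame of rack above 0.0791012 m or (y of bush in the frame of rack below -0.09 m and z of bush in the frame of rack above 0.0605 m) or (y of bush in the frame of rack below -0.06 m and z of bush in the frame of rack above 0.0642 m) or (y of bush in the frame of rack below -0.03 m and z of bush in the frame of rack above 0.0679 m) or (y of bush in the frame of rack below 0 m and z of bush in the frame of rack above 0.0716 m)).
It fails at once if the bush left the gutter (x of bush in the frame of rack above 0.02 m or x of bush in the frame of rack below -0.02 m or z of bush in the frame of rack below 0.03 m).
It fails at once if the bush was batted along (faster than 0.7 m/s) (linear speed of bush above 0.7 m/s).
It fails at once if another part on the bench was disturbed (moved 15 mm) (distance of any of spare_bush, seal_ring, end_cap, circlip_tool from where it was at the start of the episode above 0.015 m).
It also fails if it takes over 54 s, if anything falls off the work surface, if the arm or the gripper's body presses on something with over 40 N, if the wrist force passes 120 N, or if a joint passes its speed limit or range.

## Robot

A 6-joint arm with a two-finger parallel gripper is mounted at the origin on the work surface. World frame = base frame: x ahead of the robot, y to its left, z up, the work surface at z = 0. Lengths are in mm, angles in rad, forces in N, time in s.
With the tool pointing down it reaches from about 150 to 775 mm from the base axis. Payload 6.1 kg.
Tool frame: the origin (TCP) lies at the very end of the fingers, on their centre line; the grasp point (between the pads) lies 19 mm behind it; z points along the fingers, y is the line along which they close (so a half turn about z gives the same grasp; the last joint's range is limited). The gripper opens to 85 mm and grips with 20 to 120 N. Pads are 22 mm wide; open, the fingers measure 114 mm over their backs; the gripper's body (76 mm by 85 mm) begins 54 mm behind the grasp point. The pads swing forward as they close: fully open they stand 13 mm farther back than shut.
Start: joints at [1.32, 0.126, -0.04, 1.405, 0, 1.571], TCP at [130.288, 508.56, 231.295] pointing down, gripper open.
Joint ranges: [-2.72, 2.72], [-0.95, 1.95], [-1.27, 1.35], [-1.78, 2.02], [-1.46, 1.47], [-3.14, 3.14]. Speed limits (rad/s): [2.39, 2.39, 3.01, 3.14, 3.14, 3.14].

## Interface

Orientations are given as a rotation vector (axis times angle).
In Python, from bench import get_obs, camera, camera_model, hand_in gives the robot as it stands.
- The arm moves only by the tool arm_command, never from a script. Its argument "plan" is a list of rows, each an object of numbers: "ax", "ay", "az": the turn, a rotation vector about the world's x, y, z in degrees; "tx", "ty", "tz": the shift along the world's x, y, z in cm; "grip": the finger opening in cm, from 0 to 8.54. In form: [{"ax": .., "ay": .., "az": .., "tx": .., "ty": .., "tz": .., "grip": ..}, ...]. A call has 1 to 5 rows; each row is the pose to reach, as a shift and turn from the pose commanded when the call began; what a row does not reach only later rows make up. A row lasts 1/8 s, in which the tool goes at most 62.5 mm and 10.7 degrees, less where a joint would pass 70% of its speed; a pose out of reach is approached as far as the arm can. A call with a gripper value outside its range is refused whole. The fingers move at their own pace and stop on an object; "newtons" is the grip in N (left out, the last holds). Time passes only in rows, so rows that repeat a pose let the fingers close. It gives the time, the measured TCP pose, the force, the opening and the grip force at its end, in the units of the state.
- get_obs(): the state, without advancing time (a new reading comes with each control period).
- camera(name): name is "scene" or "top" or "wrist"; returns the picture (384x512x3 uint8, red, green, blue); there is no depth.
- camera_model(name): a dict with "fx", "fy", "cx", "cy" (pixels), "k1" (the pictures are not rectified: a ray, as slopes to the right and down, at radius r is drawn at 1 + k1 r^2 times it, then the intrinsics apply), "R" (3x3) and "t" (3): a world point X has camera coordinates R X + t. Camera axes: x right, y down, z forward; pixel columns grow to the right and rows downward; lengths in mm; the calibration is good to about 2 mm. A picture is of the moment at which its call begins: read the wrist's pose just before it. camera_model takes no time and is no camera call; for the wrist camera it gives the pose at the moment of the call.
- hand_in(): hands the job in; it is judged then, once.
The state is a dict: "clock": time; "q": joint angles; "qd": joint speeds; "tau": joint torques, N m; "position": TCP position; "tcp_rot": TCP orientation; "ft_force": force on the tool from outside, world axes, zero at the start; "moment": the same for the moment, N m; "width": opening from 0.0 (shut) to 1.0 (fully open); "gripper_force": force on a finger pad.
Only numpy, scipy, OpenCV 4.12 (cv2) and the standard library are available. Lean on these libraries where they do the work, as an engineer would, in place of code of your own. Each camera call takes 0.05 s, during which the arm holds its last target. There are 200 camera calls.

## Working session

There is one attempt and no reset: what is moved stays moved. The work goes in short steps, Python scripts to look and compute and a tool call to move; the robot and the scene stay as the last step left them, time stands still between calls to the robot, and variables do not carry over. Pictures are saved under pics/ and viewed, at most 10 in all, crops included, and the job is handed in when it is done.

Besides the shell and the picture viewer there is one more tool, called as name(argument=value, ...) on one line, values as JSON. arm_command: Moves the arm, as the interface text tells. Its arguments: {"type":"object","properties":{"plan":{"type":"array"},"newtons":{"type":"number"}},"required":["plan"]}

```bash
mkdir -p pics; ls; python3 - <<'E'
from bench import *
import cv2
for n in("top","scene"):
    im=camera(n); cv2.imwrite(f"pics/{n}0.png",im[...,::-1])
    m=camera_model(n); print(n,m)
o=get_obs(); print(o)
E
```

```text
pics
top {'fx': 391.79972886905676, 'fy': 391.79972886905676, 'cx': 258.37893978707183, 'cy': 187.98033825876067, 'k1': 0.04582872603364465, 'R': array([[-0.01652999, -0.99949205,  0.02724687],
       [-0.9830178 ,  0.01126435, -0.18316421],
       [ 0.18276426, -0.02981186, -0.98270468]]), 't': array([-17.92713665, 622.47033733, 766.85125113])}
scene {'fx': 402.421546919757, 'fy': 402.421546919757, 'cx': 262.02316794281325, 'cy': 189.2352950082896, 'k1': 0.01131351341251647, 'R': array([[-0.55358954,  0.83277003, -0.00571789],
       [ 0.52243643,  0.34192993, -0.78111721],
       [-0.64853589, -0.43540555, -0.62435823]]), 't': array([ 345.99863949, -254.94746644, 1441.4204318 ])}
{'clock': 0.1, 'q': array([ 1.31998947e+00,  1.26335596e-01, -4.05163133e-02,  1.40544839e+00,
       -3.06458124e-05,  1.57079065e+00]), 'qd': array([ 0.00105192, -0.00098934,  0.00152706, -0.00090202, -0.00227475,
       -0.00076006]), 'tau': array([-1.61302283e-03, -4.36908817e+01,  3.53601444e+01,  1.37718354e-02,
       -6.92572007e-05, -5.63336897e-06]), 'position': array([130.20866278, 508.19094472, 230.5937656 ]), 'tcp_rot': array([-3.92905996e-01, -3.11676641e+00,  2.34979040e-03]), 'ft_force': array([0.16406488, 0.63875543, 0.21297346]), 'moment': array([ 0.02223753,  0.07033698, -0.01536923]), 'gripper_force': 0.0, 'width': 1.003347730328078}
```

View pics/top0.png

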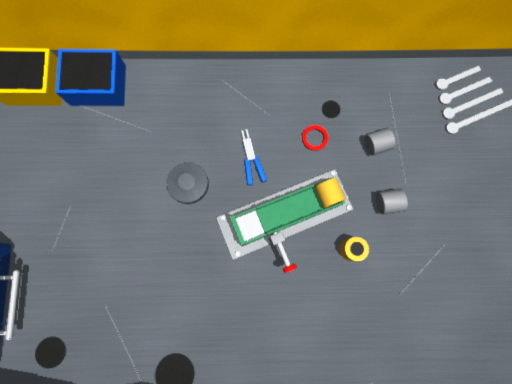

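View pics/scene0.png

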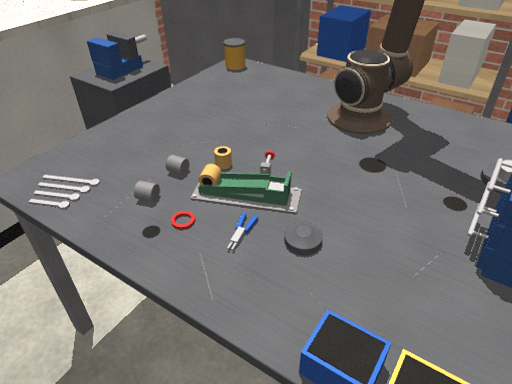

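The top view shows the rack with its low end and the bronze bush at right (330,193), the white pocket at left (248,225), the red knob at (290,268) and the spare bush at (355,249). The scene view agrees. Next I'll zoom in on the rack.

```bash
cat > h.py <<'E'
import numpy as np, cv2
from bench import *
def ray(m,uv):
    d=np.array([(uv[0]-m['cx'])/m['fx'],(uv[1]-m['cy'])/m['fy']]); s=d.copy()
    for _ in range(20): s=d/(1+m['k1']*(s@s))
    return -m['R'].T@m['t'], m['R'].T@np.array([s[0],s[1],1])
def onz(m,uv,z):
    c,d=ray(m,uv); return c+d*(z-c[2])/d[2]
def tri(ms,uvs):
    A=np.zeros((3,3));b=np.zeros(3)
    for m,uv in zip(ms,uvs):
        c,d=ray(m,uv); d/=np.linalg.norm(d); P=np.eye(3)-np.outer(d,d); A+=P;b+=P@c
    return np.linalg.solve(A,b)
def proj(m,X):
    c=m['R']@np.asarray(X,float)+m['t']; s=c[:2]/c[2]; s=s*(1+m['k1']*(s@s))
    return np.array([s[0]*m['fx']+m['cx'],s[1]*m['fy']+m['cy']])
def mask(im,lo,hi):
    return cv2.inRange(cv2.cvtColor(im,cv2.COLOR_RGB2HSV),lo,hi)
def blobs(mk,amin=20):
    n,l,s,c=cv2.connectedComponentsWithStats(mk); return [(s[i,4],c[i],s[i,:4]) for i in range(1,n) if s[i,4]>amin]
E
python3 - <<'E'
from h import *
ims={n:cv2.imread(f'pics/{n}0.png')[...,::-1].copy() for n in('top','scene')}
for n,im in ims.items():
    print(n,'red',blobs(mask(im,(0,150,80),(8,255,255))))
    print(n,'yel',blobs(mask(im,(15,120,80),(30,255,255)),60))
    print(n,'grn',blobs(mask(im,(60,80,20),(90,255,255)),60))
m=camera_model('top')
g=mask(ims['top'],(60,80,20),(90,255,255))
a=cv2.resize(ims['top'][160:285,205:375],None,fx=4.5,fy=4.5,interpolation=cv2.INTER_CUBIC)
cv2.imwrite('pics/c1.png',a[...,::-1])
E
```

```text
top red [(np.int32(284), array([314.61971831, 137.05985915]), array([302, 125,  26,  25], dtype=int32)), (np.int32(63), array([289.36507937, 268.03174603]), array([283, 264,  13,   9], dtype=int32))]
top yel [(np.int32(27493), array([242.77419707,  28.367148  ]), array([  0,   0, 512, 106], dtype=int32)), (np.int32(582), array([329.65463918, 192.26116838]), array([315, 178,  30,  30], dtype=int32)), (np.int32(428), array([353.48364486, 248.86915888]), array([340, 237,  29,  24], dtype=int32))]
top grn [(np.int32(2207), array([284.96873584, 211.46125963]), array([230, 183, 115,  63], dtype=int32))]
scene red [(np.int32(38), array([269.73684211, 153.39473684]), array([266, 150,   8,   9], dtype=int32)), (np.int32(221), array([182.57918552, 219.760181  ]), array([171, 211,  24,  18], dtype=int32))]
scene yel [(np.int32(442), array([234.61538462,  57.09728507]), array([224,  45,  21,  25], dtype=int32)), (np.int32(570), array([216.47894737, 165.8245614 ]), array([199, 147,  32,  38], dtype=int32)), (np.int32(489), array([420.38241309, 367.41717791]), array([389, 349,  81,  35], dtype=int32))]
scene grn [(np.int32(1726), array([248.48957126, 186.95191194]), array([199, 172,  92,  33], dtype=int32))]
```

View pics/c1.png

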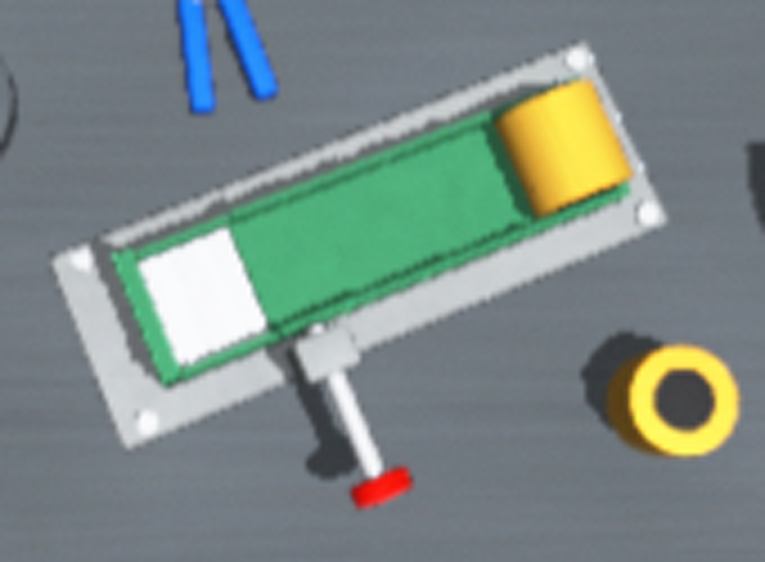

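The crop shows the plate corners, the white pocket floor (137,262)-(232,230)-(268,328)-(178,366), the knob (382,487) and the bush. I'll fit the rack pose to these points.

```bash
cat > fit.py <<'E'
from h import *
from scipy.optimize import least_squares
m=camera_model('top')
px=lambda c:(np.array(c)+.5)/4.5-.5+np.array([205,160])
print('cam',-m['R'].T@m['t'])
for c in [(52,258),(588,42),(665,218),(128,446)]: print('plate',onz(m,px(c),8).round(1))
for c in [(137,262),(232,230),(268,328),(178,366)]: print('pocket',onz(m,px(c),38).round(1))
P=[onz(m,px(c),8)[:2] for c in [(52,258),(588,42),(665,218),(128,446)]]
for a,b in((0,1),(3,2),(1,2),(0,3)): d=P[a]-P[b]; print(np.linalg.norm(d).round(1),np.degrees(np.arctan2(d[1],d[0])).round(2))
corr=[((-27,91,38),(178,366)),((27,91,38),(137,262))]
def W(p,X): 
    c,s=np.cos(p[2]),np.sin(p[2]); return np.array([p[0]+c*X[0]-s*X[1],p[1]+s*X[0]+c*X[1],X[2]])
print('knob',onz(m,px((382,487)),66), 'bush z74top',onz(m,(329.65,192.3),74), 'spare',onz(m,px((684,400)),50),'tri',tri([m,camera_model('scene')],[px((382,487)),(269.7,153.4)]))
E
python3 fit.py
```

```text
cam [471.45008469  -2.06848559 868.09105712]
plate [567.8  65.6   8. ]
plate [ 673.2 -202.9    8. ]
plate [ 583.7 -236.3    8. ]
plate [477.1  29.    8. ]
pocket [562.   23.3  38. ]
pocket [576.6 -21.7  38. ]
pocket [530.1 -37.9  38. ]
pocket [513.1   4.5  38. ]
288.5 111.43
285.9 111.89
95.6 20.44
97.9 21.99
knob [456.90314129 -86.18589194  66.        ] bush z74top [ 608.3737924  -173.26477337   74.        ] spare [ 493.76640797 -228.31868682   50.        ] tri [456.90684247 -85.43412986  71.51614055]
```

The rack yaw is about 21.6° and its origin about (571,-71). The knob position predicted from that matches what I measured. I'll move above the low end with the fingers shut and the tool's closing line across the gutter (turn −54°).

arm_command(plan=[{"tx":5,"ty":-7.3,"az":-10,"grip":0},{"tx":10,"ty":-14.6,"az":-20,"grip":0},{"tx":15,"ty":-21.9,"az":-30,"grip":0},{"tx":20,"ty":-29.2,"az":-40,"grip":0},{"tx":25,"ty":-36.5,"az":-54,"grip":0}], newtons=40)

```text
$.plan[0]: bad value
```

arm_command(plan=[{"ax":0,"ay":0,"az":-10,"tx":5,"ty":-7.3,"tz":0,"grip":0},{"ax":0,"ay":0,"az":-20,"tx":10,"ty":-14.6,"tz":0,"grip":0},{"ax":0,"ay":0,"az":-30,"tx":15,"ty":-21.9,"tz":0,"grip":0},{"ax":0,"ay":0,"az":-40,"tx":20,"ty":-29.2,"tz":0,"grip":0},{"ax":0,"ay":0,"az":-54,"tx":25,"ty":-36.5,"tz":0,"grip":0}], newtons=40)

```text
clock: 0.72
position: [307.4, 248.9, 231.1]
tcp_rot: [1.698, 2.643, 0.0]
ft_force: [0.5, 1.5, -0.8]
width: 0.0
gripper_force: 0.0
```

arm_command(plan=[{"ax":0,"ay":0,"az":-3,"tx":32,"ty":-47,"tz":-1,"grip":0},{"ax":0,"ay":0,"az":-3,"tx":32,"ty":-47,"tz":-1,"grip":0},{"ax":0,"ay":0,"az":-3,"tx":32,"ty":-47,"tz":-1,"grip":0},{"ax":0,"ay":0,"az":-3,"tx":32,"ty":-47,"tz":-1,"grip":0},{"ax":0,"ay":0,"az":-3,"tx":32,"ty":-47,"tz":-1,"grip":0}])

```text
clock: 1.35
position: [483.4, -9.6, 225.6]
tcp_rot: [-1.76, -2.602, -0.0]
ft_force: [0.5, 1.2, 0.5]
width: 0.001
gripper_force: 0.0
```

arm_command(plan=[{"ax":0,"ay":0,"az":0,"tx":14,"ty":-20,"tz":-1,"grip":0},{"ax":0,"ay":0,"az":0,"tx":14,"ty":-20,"tz":-1,"grip":0},{"ax":0,"ay":0,"az":0,"tx":14,"ty":-20,"tz":-1,"grip":0},{"ax":0,"ay":0,"az":0,"tx":14,"ty":-20,"tz":-1,"grip":0},{"ax":0,"ay":0,"az":0,"tx":14,"ty":-20,"tz":-1,"grip":0}])

```text
clock: 1.98
position: [623.6, -210.6, 212.4]
tcp_rot: [-1.762, -2.597, 0.002]
ft_force: [-0.2, 0.7, 0.1]
width: 0.001
gripper_force: 0.0
```

```bash
python3 - <<'E'
from h import *
o=get_obs(); print(o['position'],o['tcp_rot'],o['qd'].round(3),o['q'].round(2))
m=camera_model('wrist'); im=camera('wrist'); cv2.imwrite('pics/w1.png',im[...,::-1])
np.save('w1.npy',m,allow_pickle=True); print(m)
E
```

```text
[ 623.63262838 -210.57207337  212.37964375] [-1.76205010e+00 -2.59664405e+00  2.08467817e-03] [ 0.044 -0.066 -0.053  0.021  0.019  0.016] [-0.33  0.39  0.26  1.45 -0.    0.87]
{'fx': 267.2938020989391, 'fy': 267.2938020989391, 'cx': 256.2564920748815, 'cy': 192.79543488571528, 'k1': -0.057912944108784246, 'R': array([[ 0.92925756,  0.369421  , -0.00291803],
       [ 0.3501446 , -0.87819508,  0.32584071],
       [ 0.1178098 , -0.30381167, -0.94542018]]), 't': array([-500.98354004, -438.8354812 ,  225.1257739 ])}
```

View pics/w1.png

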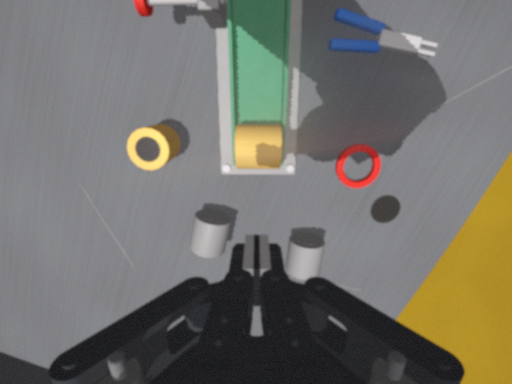

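The wrist view shows the bush at (259,145), the rack nearly upright in the image, the plate's low corners at (222,173) and (297,173), and the grey look-alikes at (210,230) and (305,255). I'll refine the pose from this view.

```bash
python3 - <<'E'
from h import *
m=np.load('w1.npy',allow_pickle=True).item(); im=cv2.imread('pics/w1.png')[...,::-1].copy()
print('tcp px',proj(m,[623.6,-210.6,212.4]))
y=mask(im,(12,90,80),(30,255,255)); y[:,:220]=0;y[:110]=0;y[180:]=0;y[:,310:]=0
c=max(cv2.findContours(y,0,1)[0],key=cv2.contourArea); print('bush rect',cv2.minAreaRect(c), cv2.boundingRect(c))
O=np.array([571,-70.7]);th=np.radians(21.6)
def R(p): d=p[:2]-O; return np.array([d@[np.cos(th),np.sin(th)],d@[-np.sin(th),np.cos(th)]]).round(1)
def r0(p): return R(p)
x,yy,w,h=cv2.boundingRect(c)
print('bush L/R at z50ish', [R(onz(m,(u,yy+h/2),z)) for u in(x,x+w) for z in(65,)], 'low edge(z~45)',R(onz(m,(x+w/2,yy+h),40)),'up',R(onz(m,(x+w/2,yy),60)))
g=mask(im,(60,60,20),(90,255,255)); 
# green outer edge columns per row -> wall tops
L=[];Rr=[]
for v in range(8,120,8):
    u=np.where(g[v])[0]
    if len(u)<10: continue
    print(v,u.min(),u.max())
for uv in((222,173),(297,173)): print('plate',R(onz(m,uv,8)),R(onz(m,uv,12)))
for uv in((210,235),(305,258),(150,150)): p=onz(m,uv,40 if uv[0]!=150 else 50); print('other',p.round(0),R(p))
# project predicted wall tops
def W(X): return np.array([O[0]+np.cos(th)*X[0]-np.sin(th)*X[1],O[1]+np.sin(th)*X[0]+np.cos(th)*X[1],X[2]])
for yv in(-140,-90,-40,0,40,80):
    z=min(54,22+(yv+135)*22/180+16)
    print(yv,[proj(m,W((xx,yv,z))).round(1).tolist() for xx in(-31,-27,27,31)])
print('knob',[proj(m,W((xx,28,66))).round(1).tolist() for xx in(-116,-106)], blobs(mask(im,(0,150,80),(8,255,255))))
E
```

```text
tcp px [256.39102174 248.29179494]
bush rect ((258.5, 146.0), (42.0, 47.0), 90.0) (235, 125, 48, 43)
bush L/R at z50ish [array([ -26.2, -111.7]), array([  25.8, -111.5])] low edge(z~45) [ 1.000e-01 -1.416e+02] up [ -0.3 -89.3]
8 227 289
16 227 289
24 227 289
32 229 288
40 229 288
48 229 287
56 230 287
64 230 287
72 230 287
80 230 286
88 231 286
96 231 286
104 231 285
112 232 285
plate [ -49.1 -156.4] [ -48.6 -155.3]
plate [  51.3 -156.1] [  50.6 -155.1]
other [ 597. -310.   40.] [ -64.2 -232.4]
other [ 728. -296.   40.] [  63.5 -267.3]
other [ 497. -227.   50.] [-125.9 -117.8]
-140 [[233.4, 166.2], [236.7, 166.2], [281.1, 166.3], [284.4, 166.3]]
-90 [[231.8, 124.4], [235.3, 124.4], [282.9, 124.5], [286.4, 124.5]]
-40 [[230.1, 76.9], [233.9, 76.9], [284.8, 77.0], [288.6, 77.0]]
0 [[228.8, 34.4], [232.7, 34.4], [286.4, 34.5], [290.4, 34.5]]
40 [[227.8, -10.3], [231.9, -10.4], [287.6, -10.3], [291.7, -10.2]]
80 [[227.0, -57.0], [231.2, -57.1], [288.7, -57.0], [292.9, -56.9]]
knob [[137.7, 1.3], [148.0, 0.9]] [(np.int32(194), array([142.55670103,   7.18041237]), array([134,   0,  18,  16], dtype=int32)), (np.int32(754), array([358.00928382, 165.94297082]), array([336, 145,  44,  43], dtype=int32))]
```

The refined pose agrees to within about 1 mm. Next: move back behind the bush and lower.

arm_command(plan=[{"ax":0,"ay":0,"az":0,"tx":0.85,"ty":-1.5,"tz":-3,"grip":0},{"ax":0,"ay":0,"az":0,"tx":0.85,"ty":-1.5,"tz":-6,"grip":0},{"ax":0,"ay":0,"az":0,"tx":0.85,"ty":-1.5,"tz":-9,"grip":0},{"ax":0,"ay":0,"az":0,"tx":0.85,"ty":-1.5,"tz":-10,"grip":0},{"ax":0,"ay":0,"az":0,"tx":0.85,"ty":-1.5,"tz":-10,"grip":0}])

```text
clock: 2.65
position: [630.7, -221.6, 116.1]
tcp_rot: [-1.758, -2.603, 0.0]
ft_force: [0.2, 0.0, -0.4]
width: -0.001
gripper_force: 0.0
```

arm_command(plan=[{"ax":0,"ay":0,"az":0,"tx":0.1,"ty":-0.3,"tz":-2.5,"grip":0},{"ax":0,"ay":0,"az":0,"tx":0.1,"ty":-0.3,"tz":-5,"grip":0},{"ax":0,"ay":0,"az":0,"tx":0.1,"ty":-0.3,"tz":-6.5,"grip":0},{"ax":0,"ay":0,"az":0,"tx":0.1,"ty":-0.3,"tz":-7,"grip":0},{"ax":0,"ay":0,"az":0,"tx":0.1,"ty":-0.3,"tz":-7,"grip":0}])

```text
clock: 3.28
position: [632.6, -225.5, 46.5]
tcp_rot: [1.759, 2.602, 0.0]
ft_force: [-0.4, -0.1, 0.9]
width: 0.004
gripper_force: 0.0
```

```bash
python3 - <<'E'
from h import *
o=get_obs(); print(o['position'],o['tcp_rot'],o['ft_force'])
im=camera('wrist'); cv2.imwrite('pics/w2.png',im[...,::-1])
E
```

```text
[ 632.58126181 -225.54457368   46.50679939] [1.75872464e+00 2.60227328e+00 3.08487283e-04] [-0.42423999 -0.06333045  0.89997979]
```

View pics/w2.png

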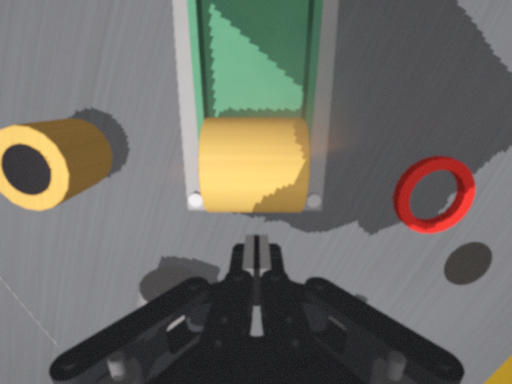

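The fingertips are centred behind the bush and the gap is clear. I'll open them slightly for a wider contact, lower a little, and advance to touch.

arm_command(plan=[{"ax":0,"ay":0,"az":0,"tx":0,"ty":0,"tz":-0.4,"grip":1.0},{"ax":0,"ay":0,"az":0,"tx":-0.1,"ty":0.3,"tz":-0.4,"grip":1.0},{"ax":0,"ay":0,"az":0,"tx":-0.3,"ty":0.7,"tz":-0.4,"grip":1.0},{"ax":0,"ay":0,"az":0,"tx":-0.5,"ty":1.2,"tz":-0.4,"grip":1.0},{"ax":0,"ay":0,"az":0,"tx":-0.7,"ty":1.8,"tz":-0.3,"grip":1.0}])

```text
clock: 3.95
position: [625.3, -207.5, 43.1]
tcp_rot: [1.759, 2.602, -0.001]
ft_force: [1.0, -1.5, -0.0]
width: 0.115
gripper_force: 0.9
```

arm_command(plan=[{"ax":0,"ay":0,"az":0,"tx":-0.3,"ty":0.75,"tz":0.1,"grip":1.0},{"ax":0,"ay":0,"az":0,"tx":-0.6,"ty":1.5,"tz":0.2,"grip":1.0},{"ax":0,"ay":0,"az":0,"tx":-0.9,"ty":2.3,"tz":0.3,"grip":1.0},{"ax":0,"ay":0,"az":0,"tx":-1.2,"ty":3.0,"tz":0.4,"grip":1.0},{"ax":0,"ay":0,"az":0,"tx":-1.5,"ty":3.8,"tz":0.5,"grip":1.0}])

```text
clock: 4.58
position: [610.1, -169.1, 47.9]
tcp_rot: [1.759, 2.603, -0.0]
ft_force: [1.4, -2.8, 1.1]
width: 0.119
gripper_force: 0.9
```

```bash
cat > st.py <<'E'
import sys
from h import *
O=np.array([571,-70.7]);th=np.radians(21.6)
def R(p): d=p[:2]-O; return np.array([d@[np.cos(th),np.sin(th)],d@[-np.sin(th),np.cos(th)]]).round(1)
o=get_obs(); m=camera_model('wrist'); im=camera('wrist')
if len(sys.argv)>1: cv2.imwrite(f'pics/{sys.argv[1]}.png',im[...,::-1])
print('tcp rack',R(o['position']),o['position'].round(1),'F',o['ft_force'].round(1),'w',o['width'])
y=mask(im,(12,90,80),(30,255,255)); y[:,:170]=0;y[:,340:]=0;y[238:]=0
c=max(cv2.findContours(y,0,1)[0],key=cv2.contourArea); x,v,w,h=cv2.boundingRect(c); print('box',x,v,w,h,'angle',cv2.minAreaRect(c)[2])
# bush centre: midpoint at slope height
f=lambda z:R(onz(m,(x+w/2,v+h/2),z)); 
z=60
for _ in range(5): z=50+(f(z)[1]+115)*.1228+12
print('bush ~',f(z),z)
E
python3 st.py
```

```text
tcp rack [ 1.000e-01 -1.059e+02] [ 610.1 -169.1   47.9] F [ 1.4 -2.8  1.1] w 0.1189219674449515
box 199 149 110 89 angle 90.0
bush ~ [ -1.3 -63.5] 68.32419999999999
```

The bush is rolling up with about 3 N of contact force. Continuing.

arm_command(plan=[{"ax":0,"ay":0,"az":0,"tx":-0.35,"ty":0.9,"tz":0.1,"grip":1.0},{"ax":0,"ay":0,"az":0,"tx":-0.72,"ty":1.8,"tz":0.2,"grip":1.0},{"ax":0,"ay":0,"az":0,"tx":-1.1,"ty":2.75,"tz":0.35,"grip":1.0},{"ax":0,"ay":0,"az":0,"tx":-1.45,"ty":3.7,"tz":0.5,"grip":1.0},{"ax":0,"ay":0,"az":0,"tx":-1.8,"ty":4.6,"tz":0.6,"grip":1.0}])

```text
clock: 5.25
position: [592.0, -122.8, 54.0]
tcp_rot: [1.759, 2.603, 0.0]
ft_force: [-0.2, -1.5, 1.6]
width: 0.117
gripper_force: 0.9
```

```bash
python3 st.py w3
```

```text
tcp rack [  0.3 -56.2] [ 592.  -122.8   54. ] F [-0.2 -1.5  1.6] w 0.11724700266270369
box 198 149 110 89 angle 90.0
bush ~ [ -1.6 -13.8] 74.42736
```

View pics/w3.png

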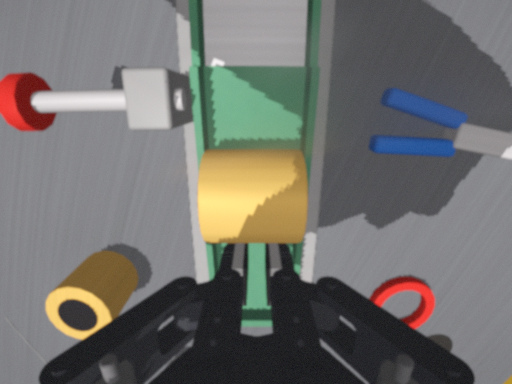

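The bush is square in the gutter and in contact with both fingers. The crest is ahead at row 67. Continuing.

arm_command(plan=[{"ax":0,"ay":0,"az":0,"tx":-0.35,"ty":0.9,"tz":0.1,"grip":1.0},{"ax":0,"ay":0,"az":0,"tx":-0.7,"ty":1.8,"tz":0.2,"grip":1.0},{"ax":0,"ay":0,"az":0,"tx":-1.05,"ty":2.6,"tz":0.3,"grip":1.0},{"ax":0,"ay":0,"az":0,"tx":-1.35,"ty":3.4,"tz":0.4,"grip":1.0},{"ax":0,"ay":0,"az":0,"tx":-1.65,"ty":4.15,"tz":0.5,"grip":1.0}])

```text
clock: 5.92
position: [575.5, -81.5, 58.9]
tcp_rot: [-1.759, -2.603, 0.0]
ft_force: [0.6, -1.1, 1.3]
width: 0.112
gripper_force: 0.9
```

arm_command(plan=[{"ax":0,"ay":0,"az":0,"tx":-0.2,"ty":0.5,"tz":0.05,"grip":1.0},{"ax":0,"ay":0,"az":0,"tx":-0.37,"ty":0.93,"tz":0.1,"grip":1.0},{"ax":0,"ay":0,"az":0,"tx":-0.55,"ty":1.4,"tz":0.15,"grip":1.0},{"ax":0,"ay":0,"az":0,"tx":-0.7,"ty":1.8,"tz":0.2,"grip":1.0},{"ax":0,"ay":0,"az":0,"tx":-0.85,"ty":2.15,"tz":0.2,"grip":1.0}])

```text
clock: 6.55
position: [566.9, -60.0, 60.7]
tcp_rot: [-1.759, -2.602, -0.001]
ft_force: [-0.6, 0.0, -0.2]
width: 0.119
gripper_force: 0.0
```

```bash
python3 st.py w4
```

```text
tcp rack [ 0.1 11.4] [566.9 -60.   60.7] F [-0.6  0.  -0.2] w 0.11892632016117821
box 195 150 113 88 angle 90.0
bush ~ [-2.4 54.1] 82.76548
```

arm_command(plan=[{"ax":0,"ay":0,"az":0,"tx":-0.07,"ty":0.2,"tz":0,"grip":1.0},{"ax":0,"ay":0,"az":0,"tx":-0.15,"ty":0.4,"tz":0,"grip":1.0},{"ax":0,"ay":0,"az":0,"tx":-0.22,"ty":0.6,"tz":0,"grip":1.0},{"ax":0,"ay":0,"az":0,"tx":-0.3,"ty":0.75,"tz":0,"grip":1.0},{"ax":0,"ay":0,"az":0,"tx":-0.37,"ty":0.9,"tz":0,"grip":1.0}])

```text
clock: 7.22
position: [563.5, -51.5, 60.8]
tcp_rot: [-1.759, -2.603, -0.0]
ft_force: [-0.4, -0.5, 0.1]
width: 0.117
gripper_force: 0.0
```

```bash
python3 st.py w5
```

```text
tcp rack [ 0.1 20.7] [563.5 -51.5  60.8] F [-0.4 -0.5  0.1] w 0.11698393072903815
box 196 130 110 93 angle 90.0
bush ~ [-2.7 72.6] 85.03728
```

View pics/w5.png

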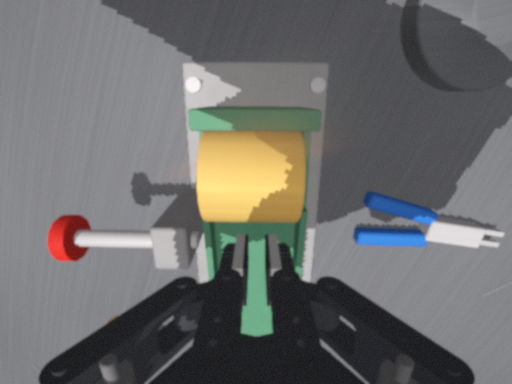

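The bush has dropped into the pocket against the end stop (rows 130-223), and there is a gap between it and the fingers. I'll raise, then go round to the knob side.

arm_command(plan=[{"ax":0,"ay":0,"az":0,"tx":0,"ty":0,"tz":2,"grip":1.0},{"ax":0,"ay":0,"az":0,"tx":0,"ty":0,"tz":5,"grip":1.0},{"ax":0,"ay":0,"az":0,"tx":0,"ty":0,"tz":8,"grip":0},{"ax":0,"ay":0,"az":0,"tx":-4,"ty":-1.4,"tz":9,"grip":0},{"ax":0,"ay":0,"az":0,"tx":-8,"ty":-2.7,"tz":9,"grip":0}])

```text
clock: 7.9
position: [483.5, -78.9, 151.8]
tcp_rot: [1.757, 2.602, 0.001]
ft_force: [0.9, 0.6, 0.3]
width: -0.002
gripper_force: 0.0
```

arm_command(plan=[{"ax":0,"ay":0,"az":0,"tx":-3,"ty":-1,"tz":0,"grip":0},{"ax":0,"ay":0,"az":0,"tx":-5.8,"ty":-2,"tz":0,"grip":0},{"ax":0,"ay":0,"az":0,"tx":-5.8,"ty":-2,"tz":0,"grip":0},{"ax":0,"ay":0,"az":0,"tx":-5.8,"ty":-2,"tz":0,"grip":0},{"ax":0,"ay":0,"az":0,"tx":-5.8,"ty":-2,"tz":0,"grip":0}])

```text
clock: 8.52
position: [426.3, -98.4, 150.8]
tcp_rot: [1.759, 2.603, 0.0]
ft_force: [0.6, -0.2, 0.3]
width: 0.0
gripper_force: 0.0
```

```bash
python3 - <<'E'
from h import *
O=np.array([571,-70.7]);th=np.radians(21.6)
def R(p): d=p[:2]-O; return np.array([d@[np.cos(th),np.sin(th)],d@[-np.sin(th),np.cos(th)]]).round(1)
o=get_obs(); m=camera_model('wrist'); im=camera('wrist'); cv2.imwrite('pics/w6.png',im[...,::-1])
print(R(o['position']),o['position'].round(1),'tcp px',proj(m,o['position']))
for a,c,b in blobs(mask(im,(0,150,80),(8,255,255))): print(a,c,b,R(onz(m,c,66)),[R(onz(m,(u,c[1]),66)) for u in(b[0],b[0]+b[2])])
y=mask(im,(12,90,80),(30,255,255))
for a,c,b in blobs(y,200): print('yel',a,c,b,R(onz(m,c,85)))
E
```

```text
[-144.7   27.5] [426.3 -98.4 150.8] tcp px [256.41466439 248.29461558]
326 [293.95705521 197.9601227 ] [288 184  13  29] [-110.7   29. ] [array([-116.1,   29. ]), array([-104.3,   29. ])]
758 [454.16226913 301.09366755] [433 283  43  37] [ 74.2 -91.5] [array([ 49. , -90.4]), array([101. , -92.8])]
yel 3657 [424.03472792 157.57478808] [381 129  81  57] [-9.8 71.1]
yel 212 [504.71226415 376.55188679] [492 364  20  20] [ 162.9 -197.9]
```

View pics/w6.png

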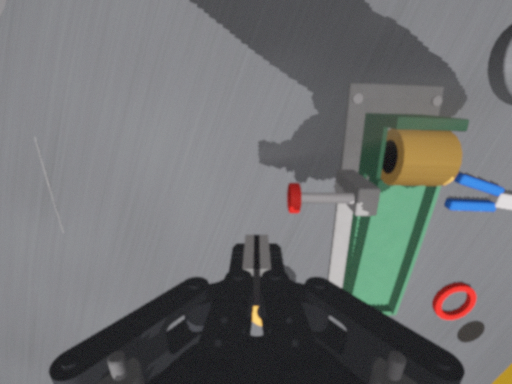

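The knob is at (294,198), with its outer face at rack x ≈ −115. The bush is in the pocket. I'll lower beside the knob.

arm_command(plan=[{"ax":0,"ay":0,"az":0,"tx":0,"ty":0.05,"tz":-3,"grip":0},{"ax":0,"ay":0,"az":0,"tx":0,"ty":0.05,"tz":-6,"grip":0},{"ax":0,"ay":0,"az":0,"tx":0,"ty":0.05,"tz":-8.5,"grip":0},{"ax":0,"ay":0,"az":0,"tx":0,"ty":0.05,"tz":-9.5,"grip":0},{"ax":0,"ay":0,"az":0,"tx":0,"ty":0.05,"tz":-9.5,"grip":0}])

```text
clock: 9.2
position: [425.5, -97.8, 55.5]
tcp_rot: [-1.758, -2.602, 0.001]
ft_force: [-0.4, -0.5, 0.6]
width: -0.004
gripper_force: 0.0
```

arm_command(plan=[{"ax":0,"ay":0,"az":0,"tx":0.6,"ty":0.25,"tz":0,"grip":0},{"ax":0,"ay":0,"az":0,"tx":1.3,"ty":0.5,"tz":0,"grip":0},{"ax":0,"ay":0,"az":0,"tx":2.0,"ty":0.8,"tz":0,"grip":0},{"ax":0,"ay":0,"az":0,"tx":2.7,"ty":1.05,"tz":0,"grip":0},{"ax":0,"ay":0,"az":0,"tx":3.3,"ty":1.3,"tz":0,"grip":0}])

```text
clock: 9.82
position: [458.9, -85.0, 55.9]
tcp_rot: [1.759, 2.603, -0.001]
ft_force: [-2.8, -2.1, 2.9]
width: -0.005
gripper_force: 1.7
```

```bash
cat > k.py <<'E'
from h import *
O=np.array([571,-70.7]);th=np.radians(21.6)
def R(p): d=p[:2]-O; return np.array([d@[np.cos(th),np.sin(th)],d@[-np.sin(th),np.cos(th)]]).round(1)
o=get_obs(); m=camera_model('wrist'); im=camera('wrist'); cv2.imwrite('pics/wk.png',im[...,::-1])
print(R(o['position']),o['position'].round(1),'F',o['ft_force'].round(1))
for n in('wrist','top'):
    if n=='top': m=camera_model(n);im=camera(n);cv2.imwrite('pics/tk.png',im[...,::-1])
    for a,c,b in blobs(mask(im,(0,150,80),(8,255,255)),8): print(n,a,c,b,R(onz(m,c,66)))
E
python3 k.py
```

```text
[-109.5   28. ] [458.9 -85.   55.9] F [-2.8 -2.1  2.9]
wrist 755 [290.47152318 254.59205298] [280 233  20  48] [-90.1  29.9]
wrist 1153 [482.71379011 360.37987858] [456 340  52  44] [ 58.  -62.9]
top 285 [314.64561404 136.94385965] [302 125  26  25] [ 119.4 -131.2]
```

arm_command(plan=[{"ax":0,"ay":0,"az":0,"tx":0.5,"ty":0.2,"tz":0,"grip":0},{"ax":0,"ay":0,"az":0,"tx":1.0,"ty":0.4,"tz":0,"grip":0},{"ax":0,"ay":0,"az":0,"tx":1.5,"ty":0.6,"tz":0,"grip":0},{"ax":0,"ay":0,"az":0,"tx":2.0,"ty":0.8,"tz":0,"grip":0},{"ax":0,"ay":0,"az":0,"tx":2.4,"ty":0.95,"tz":0,"grip":0}])

```text
clock: 10.55
position: [482.7, -75.2, 55.7]
tcp_rot: [-1.759, -2.603, -0.0]
ft_force: [-3.2, -0.5, 0.9]
width: 0.0
gripper_force: 1.6
```

arm_command(plan=[{"ax":0,"ay":0,"az":0,"tx":0.2,"ty":0.08,"tz":0,"grip":0},{"ax":0,"ay":0,"az":0,"tx":0.3,"ty":0.12,"tz":0,"grip":0}])

```text
clock: 10.8
position: [485.5, -74.2, 55.7]
tcp_rot: [-1.759, -2.603, 0.0]
ft_force: [-5.6, -1.0, 2.0]
width: -0.001
gripper_force: 2.7
```

```bash
python3 k.py
```

```text
[-80.8  28.2] [485.5 -74.2  55.7] F [-5.6 -1.   2. ]
wrist 793 [291.00252207 254.7667087 ] [280 232  21  49] [-61.2  30.3]
wrist 685 [467.7649635  358.06569343] [444 342  41  42] [ 72.8 -58.5]
top 283 [314.56890459 137.07067138] [302 125  26  25] [ 119.2 -130.9]
```

Force is starting to rise, so I'll make small steps to the stop.

arm_command(plan=[{"ax":0,"ay":0,"az":0,"tx":0.1,"ty":0.04,"tz":0,"grip":0},{"ax":0,"ay":0,"az":0,"tx":0.1,"ty":0.04,"tz":0,"grip":0}])

```text
clock: 11.15
position: [485.5, -74.2, 55.7]
tcp_rot: [-1.759, -2.602, 0.003]
ft_force: [-5.6, -1.3, 2.7]
width: -0.002
gripper_force: 3.4
```

arm_command(plan=[{"ax":0,"ay":0,"az":0,"tx":0.1,"ty":0.04,"tz":0,"grip":0},{"ax":0,"ay":0,"az":0,"tx":0.1,"ty":0.04,"tz":0,"grip":0}])

```text
clock: 11.4
position: [485.5, -74.2, 55.7]
tcp_rot: [-1.759, -2.601, 0.005]
ft_force: [-10.0, -3.5, 4.6]
width: 0.001
gripper_force: 5.4
```

The force rises with no further motion, and the TCP is at rack x −80.8, which is the predicted home position. The knob is home. I'll retract and check.

arm_command(plan=[{"ax":0,"ay":0,"az":0,"tx":-1,"ty":-0.4,"tz":0,"grip":0},{"ax":0,"ay":0,"az":0,"tx":-3,"ty":-1.2,"tz":0,"grip":0},{"ax":0,"ay":0,"az":0,"tx":-6,"ty":-2.4,"tz":0,"grip":0},{"ax":0,"ay":0,"az":0,"tx":-8,"ty":-3.2,"tz":3,"grip":0},{"ax":0,"ay":0,"az":0,"tx":-8,"ty":-3.2,"tz":8,"grip":0}])

```text
clock: 12.02
position: [404.1, -105.8, 135.3]
tcp_rot: [-1.76, -2.599, 0.002]
ft_force: [1.3, -0.0, 0.0]
width: 0.001
gripper_force: 0.0
```

arm_command(plan=[{"ax":0,"ay":0,"az":0,"tx":-6,"ty":0,"tz":3,"grip":0},{"ax":0,"ay":0,"az":0,"tx":-10,"ty":0,"tz":6,"grip":0},{"ax":0,"ay":0,"az":0,"tx":-12,"ty":0,"tz":8,"grip":0},{"ax":0,"ay":0,"az":0,"tx":-12,"ty":0,"tz":8,"grip":0},{"ax":0,"ay":0,"az":0,"tx":-12,"ty":0,"tz":8,"grip":0}])

```text
clock: 12.65
position: [287.7, -105.6, 215.1]
tcp_rot: [1.759, 2.602, 0.001]
ft_force: [1.0, 0.6, -0.0]
width: 0.006
gripper_force: 0.0
```

```bash
python3 k.py; python3 - <<'E'
import cv2,numpy as np
a=cv2.imread('pics/tk.png')[140:290,190:390]; cv2.imwrite('pics/tkc.png',cv2.resize(a,None,fx=4,fy=4,interpolation=cv2.INTER_CUBIC))
E
```

```text
[-276.3   71.8] [ 287.7 -105.6  215.1] F [ 1.   0.6 -0. ]
wrist 351 [431.85754986 213.98860399] [422 203  20  23] [-62.   29.3]
wrist 489 [493.06134969 292.86912065] [477 279  34  29] [ 62.  -93.8]
top 280 [314.575      137.08214286] [302 125  26  25] [ 119.2 -130.9]
top 57 [279.9122807  244.98245614] [274 241  13   9] [-62.8  27.6]
```

View pics/tkc.png

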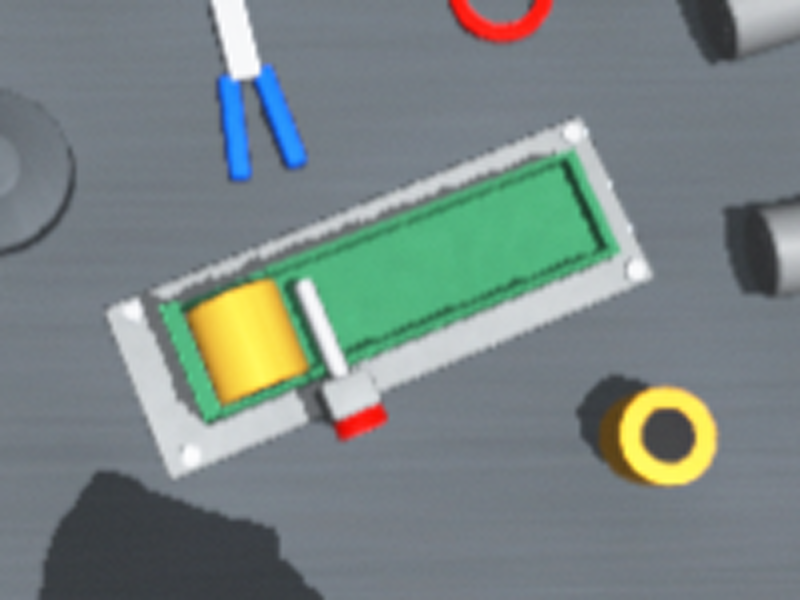

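The bush sits in the pocket at (247,340). The rod crosses the gutter behind it, the knob is against the guide block at (360,420), and the other parts and the arm are clear.

```bash
python3 -c "
from bench import *
print(hand_in())"
```

```text
the job is handed in; nothing more can be done
None
```

The job is handed in (no verdict was returned): the last pictures showed the bush seated in the pocket, the bolt home across the gutter behind it, the other parts in place and the arm clear, about 13 s into the 54 s allowed.

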